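# Let one box through the pop-up stop of the bench roller lane

## Task

Let the front brown box through the spring stop of the roller lane: press the yellow release bar down with a fingertip, and while it is held down push the box along the rollers over the sunken red blade with the other finger until it is fully home against the end plate; then let go so that the blade springs up behind it and take the hand clear. Keep the bar down until the whole box has passed, slide the box and never pinch or lift it, and leave the next box waiting where it is and the other things on the table alone.

Things in the scene. Friction and masses are not known exactly. Their poses are not given: they have to be found in the camera images.
- lane: Roller lane bolted to a 412 x 116 mm base plate, fixed. Origin: on the table under the lane's centre line, mid-length; x = direction of travel (level, to the end plate), y = towards the release bar's side, z up. Roller tops at z = 46 mm. Side rails: inner faces y = -30 and +30 mm, outer -34 and +34, tops z = 58 mm, from x = -200 to +198 mm. Rollers turn freely.
- stop_bar (a joint): Downward travel of the yellow release bar and the red blade, one rigid sprung part: 0 = up, blade blocks the lane; 0.018 m = bottomed. From 0.0145 m on the blade is below the roller tops and a box can pass. The spring pushes up with about 3 N at the top, 6 N at the bottom; let go, it rises at once, also under a box, which it then kicks up.
- bar_top (a point): Middle of the top of the yellow release bar with black ribbed tread, beside the lane: 200 mm along the lane (lane x = -60 to +140 mm), 20 mm wide (lane y = 38 to 58 mm). Top at z = 80 mm when up, 62 mm bottomed: even then above the rails and 16 mm above the rollers. Press it anywhere along its length; a finger can slide along it while pressing.
- blade_top (a point): Middle of the top edge of the red stop blade, 44 mm wide across the lane, 4 mm thick (lane x = 94 to 98 mm), between two rollers. Up: z = 60 mm, 14 mm above the rollers. It moves down with the bar, always 20 mm lower than the bar's top.
- end_face (a point): Point on the black rubber face of the end plate, on the lane's centre line at roller-top height (lane x = 190 mm, z = 46 mm). The end plate's top is at z = 89 mm.
- front_box: The box to let through: brown lidded carton 75 mm long (its x, along the lane), 56 wide, 40 high, about 0.25 kg, on the rollers 4 to 32 mm short of the blade. Origin: centre of its underside. Home, its front face is on the end plate's rubber, its origin at lane x = 152.5 mm and its rear face 17 mm past the blade.
- next_box: The next brown carton waiting further back in the lane, 70 mm long x 55 mm wide x 30 mm high, about 0.18 kg. Origin: centre of its underside. It stays where it is; between it and the front box are at least 65 mm.
- label_roll: Loose roll of white labels, 68 mm across, 30 mm high, on the table beside the end-plate end of the lane. Origin: centre of its underside. To be left alone.
- marker: Loose red and black marker pen, 133 mm long, 17 mm thick, lying on the table on the robot's right. Origin: under its middle. To be left alone.
- counter: Loose white hand tally counter, 64 x 43 x 23 mm, on the table on the robot's right. Origin: centre of its underside. To be left alone.
- kraft_roll: Loose roll of brown packing tape lying flat, 108 mm across, 48 mm high, on the table beyond the end plate. Origin: centre of its underside. To be left alone.

How it is judged:
On the way, in this order (a step that is already met when the one before it is completed fails the run):
1. the release bar is pressed down while the front box is still before the stop (value of joint stop_bar above 0.013 m and x of front_box in the frame of lane below 0.062 m), for 0.1 s.
2. the front box slides over the stop, which is held down (value of joint stop_bar above 0.013 m and x of front_box in the frame of lane between 0.07 and 0.125 m), for 0.1 s.
At the end, for the whole second after the job is handed in: The front box lies flat on the rollers between the rails, at rest, its front face within 6 mm of the end plate's rubber; the stop blade has sprung fully up (within 2 mm) behind it; the next box is within 20 mm of where it waited (x of front_box in the frame of lane between 0.1465 and 0.156 m and z of front_box in the frame of lane between 0.042 and 0.05 m and y of front_box in the frame of lane between -0.006 and 0.006 m and angle between front_box's own z axis and vertical below 0.05 rad and linear speed of front_box below 0.01 m/s and value of joint stop_bar below 0.002 m and distance of next_box from where it was at the start of the episode below 0.02 m); the robot touches nothing.
It fails at once if the front box is lifted, kicked up by the stop or tipped (more than 7 mm or 0.15 rad) (z of front_box in the frame of lane above 0.053 m or angle between front_box's own z axis and vertical above 0.15 rad).
It fails at once if the next box is lifted or moved more than 20 mm (distance of next_box from where it was at the start of the episode above 0.02 m).
It fails at once if the label roll, marker, tally counter or tape roll is moved more than 20 mm (distance of any of kraft_roll, label_roll, marker, counter from where it was at the start of the episode above 0.02 m).
It also fails if it takes over 35 s, if anything falls off the work surface, if the arm or the gripper's body presses on something with over 40 N, if the wrist force passes 120 N, or if a joint passes its speed limit or range.

## Robot

A 6-joint arm with a two-finger parallel gripper is mounted at the origin on the work surface; the furniture and walls round the work are solid. World frame = base frame: x ahead of the robot, y to its left, z up, the work surface at z = 0. Lengths are in m, angles in rad, forces in N, time in s.
With the tool pointing down it reaches from about 0.275 to 0.75 m from the base axis. Payload 10.2 kg.
Tool frame: the origin (TCP) lies midway between the tips of the shut fingers; the grasp point (between the pads) lies 19 mm behind it; z points along the fingers, y is the line along which they close (so a half turn about z gives the same grasp; the last joint's range is limited). The gripper opens to 85 mm and grips with 20 to 120 N. Pads are 22 mm wide; open, the fingers measure 114 mm over their backs; the gripper's body (76 mm by 85 mm) begins 54 mm behind the grasp point. The pads swing forward as they close: fully open they stand 13 mm farther back than shut.
Start: joints at [0.923, 0.313, 1.498, -0, 1.331, -0.223], TCP at [0.216, 0.478, 0.231] pointing down, gripper open.
Joint ranges: [-2.94, 2.94], [-0.97, 2.17], [0.19, 2.56], [-1.23, 4.37], [0.02, 3.11], [-2.88, 2.88]. Speed limits (rad/s): [2.39, 2.39, 3.01, 3.14, 3.14, 3.14].

## Interface

Orientations are given as a unit quaternion [w, x, y, z].
In Python, from bench import manip, camera, get_calibration, cut_out gives the robot as it stands.
- The arm moves only by the shell command python3 -m jog 'ROWS'. ROWS is JSON, a list of rows, each an object of numbers: "x", "y", "z": the shift along the tool's x, y, z each as a share of 0.4 m, from -1 to 1; "wx", "wy", "wz": the turn, a rotation vector about the tool's x, y, z each as a share of pi/2 rad, from -1 to 1; "gripper": the gripper's target within -1 to 1 (fully open at 1, half-way at 0, shut at -1). A call has 1 to 5 rows; each row is the pose to reach, as a shift and turn from the pose commanded when the call began, along the tool's axes at that moment; what a row does not reach only later rows make up. A row lasts 1/10 s, in which the tool goes at most 50 mm and 8.59 degrees, less where a joint would pass 70% of its speed; a pose out of reach is approached as far as the arm can. A call with a number of a shift or a turn outside -1 to 1 is refused whole. A call with a gripper value outside its range is refused whole. The fingers move at their own pace and stop on an object; the grip force is fixed at half the most. Time passes only in rows, so rows that repeat a pose let the fingers close. It gives the time, the measured TCP pose, the force, the opening and the grip force at its end, in the units of the state.
- manip.observe(): the state, without advancing time (a new reading comes with each control period).
- camera(name): name is "side" or "top"; returns (picture, depth): 420x560x3 uint8, blue, green, red; 420x560 float32, m along the optical axis (not along the pixel's ray), 0 where there is no reading.
- get_calibration(name): a dict with "mtx" (3x3 intrinsics, pixels), "xyz" and "attitude" of the camera in the world. Camera axes: x right, y up, looking along -z (the intrinsics and any distortion apply to the point x, -y, -z); pixel columns grow to the right and rows downward; lengths in m; the calibration is good to about 2 mm. A picture is of the moment at which its call begins. get_calibration takes no time and is no camera call.
- manip.close_job(): hands the job in; it is judged then, once.
Trained networks look in the newest picture that a camera, given by its name, has taken for a name from the list of things; names that differ only in an ending like _2 or _b are one class to them, and where a whole thing is asked for, a point or a joint stands for the part that bears it (a point fixed in the world has none). Each returns a list of dicts, best first, with "conf" (0 to 1); they miss things now and then, are a little off and sometimes report something else, mostly with a low value. They report only what shows in the picture. A call takes as long as a camera call.
- cut_out(camera, thing): "region" (420x560 bool, what is visible of it) and "box" ([left, top, width, height] in pixels, round what is visible of it).
The state is a dict: "time_s": time; "qpos": joint angles; "qd": joint speeds; "tau": joint torques, N m; "eef_pos": TCP position; "tcp_rot": TCP orientation; "force": force on the tool from outside, world axes, zero at the start; "torque": the same for the moment, N m; "gripper_width": finger opening in m; "grasp_force": force on a finger pad.
Only numpy, scipy, OpenCV 4.12 (cv2) and the standard library are available. Lean on these libraries where they do the work, as an engineer would, in place of code of your own. Each camera call takes 0.05 s, during which the arm holds its last target. There are 200 camera calls.

## Working session

There is one attempt and no reset: what is moved stays moved. The work goes in short steps, Python scripts to look and compute and a shell command to move; the robot and the scene stay as the last step left them, time stands still between calls to the robot, and variables do not carry over. Pictures are saved under pics/ and viewed, at most 10 in all, crops included, and the job is handed in when it is done.

```bash
mkdir -p pics
cat > h.py <<'E'
import numpy as np,cv2
from scipy.spatial.transform import Rotation as R
from bench import manip,camera,get_calibration,cut_out
def rot(a):
    a=np.array(a,float)
    return a if a.shape==(3,3) else R.from_quat(a,scalar_first=True).as_matrix()
def cloud(name,d):
    c=get_calibration(name);K=np.array(c["mtx"]);v,u=np.indices(d.shape)
    P=np.stack([(u-K[0,2])/K[0,0]*d,-(v-K[1,2])/K[1,1]*d,-d],-1)
    return P@rot(c["attitude"]).T+np.array(c["xyz"])
E
python3 - <<'E'
from h import *
for n in("top","side"):
    c=get_calibration(n);print(n,{k:np.round(v,3).tolist() if not isinstance(v,str) else v for k,v in c.items()})
    im,d=camera(n);cv2.imwrite(f"pics/{n}0.png",im);P=cloud(n,d)
    for t in("bar_top","front_box","next_box","blade_top","lane","label_roll","kraft_roll","marker","counter"):
        for o in cut_out(n,t)[:2]:
            m=o["region"]&(d>0);q=P[m]
            if len(q):
                z=np.percentile(q[:,2],95);tq=q[abs(q[:,2]-z)<.006]
                print(n,t,round(o["conf"],2),o["box"],"med",np.median(q,0).round(3),"ztop",z.round(3),"topc",tq.mean(0).round(4),cv2.minAreaRect((tq[:,:2]*1000).astype(np.float32)))
s=manip.observe();print(s)
E
```

```text
top {'mtx': [[393.847, 0.0, 288.315], [0.0, 393.847, 208.933], [0.0, 0.0, 1.0]], 'xyz': [0.336, 0.011, 0.996], 'attitude': [-0.702, -0.044, 0.04, 0.71]}
top bar_top 0.78 [248.6, 179.6, 85.9, 30.1] med [0.453 0.009 0.079] ztop 0.082 topc [0.4526 0.0067 0.0796] ((452.66900634765625, 6.695259094238281), (197.5213623046875, 19.893085479736328), 88.3042984008789)
top front_box 0.93 [273.2, 177.2, 32.5, 20.8] med [0.498 0.011 0.086] ztop 0.088 topc [0.4999 0.0094 0.0858] ((499.6482849121094, 9.660642623901367), (72.93182373046875, 55.17696762084961), 89.55470275878906)
top next_box 0.62 [351.4, 172.2, 33.7, 27.7] med [ 0.494 -0.171  0.075] ztop 0.078 topc [ 0.495  -0.1725  0.0756] ((495.01300048828125, -172.54327392578125), (69.64391326904297, 55.60307312011719), 88.02445983886719)
top blade_top 0.77 [250.0, 179.5, 88.4, 28.9] med [0.453 0.015 0.079] ztop 0.082 topc [0.4527 0.0075 0.0796] ((452.7691650390625, 6.694122314453125), (197.51417541503906, 20.131677627563477), 88.35565948486328)
top lane 0.81 [223.8, 169.6, 175.5, 48.8] med [ 0.472 -0.035  0.039] ztop 0.08 topc [0.4564 0.0178 0.0
[... 3471 characters left out ...]
s': 1.0, 'qpos': array([ 9.22583243e-01,  3.12915085e-01,  1.49772451e+00, -1.72620531e-06,
        1.33102842e+00, -2.23416396e-01]), 'qd': array([-4.48336745e-05,  1.58112948e-03,  1.06502916e-03, -9.91705846e-04,
        7.46051059e-04,  5.97977082e-04]), 'tau': array([ 1.05746320e-03, -4.12179208e+01, -2.59888136e+01, -1.63608202e-04,
        6.62002549e-04, -1.36092567e-05]), 'eef_pos': array([0.21638421, 0.4783223 , 0.23127722]), 'tcp_rot': array([-1.51467909e-05,  2.10804752e-01,  9.77528186e-01, -3.45123778e-05]), 'force': array([ 1.1631545 ,  0.54263594, -0.23715787]), 'torque': array([-0.01330703,  0.03838006, -0.02741521]), 'grasp_force': 0.0, 'gripper_width': 0.08539628143693027}
```

```bash
cat >> h.py <<'E'
YAW=np.deg2rad(88.35)
X=np.array([np.cos(YAW),np.sin(YAW),0]);Y=np.array([-X[1],X[0],0])
BAR=np.array([.4530,.0062,0]);O=BAR-.040*X-.048*Y
def lane(p): p=np.asarray(p)-O;return np.array([p@X,p@Y,p[2]])
def goal(lx,ly,z):
    s=manip.observe();T=rot(s["tcp_rot"]);G=np.stack([X,-Y,[0,0,-1]],1)
    d=T.T@(O+lx*X+ly*Y+np.array([0,0,z])-s["eef_pos"])/.4
    w=R.from_matrix(T.T@G).as_rotvec()/(np.pi/2)
    print("t",s["time_s"],"lane",lane(s["eef_pos"]).round(4),"F",np.round(s["force"],1),"w",round(s["gripper_width"],4),"shift",d.round(4),"turn",w.round(4))
E
python3 -m jog '[{"x":-0.457,"y":-0.383,"wz":0.3,"gripper":-0.15},{"x":-0.457,"y":-0.383,"wz":0.3,"gripper":-0.15},{"x":-0.457,"y":-0.383,"wz":0.3,"gripper":-0.15},{"x":-0.457,"y":-0.383,"wz":0.3,"gripper":-0.15},{"x":-0.457,"y":-0.383,"wz":0.3,"gripper":-0.15}]'
python3 -c "
from h import *
print(O,lane([.4999,.0094,.086]));goal(-.025,.024,.2)"
```

```text
[ 0.49982834 -0.03516552  0.        ] [0.04454911 0.00121159 0.086     ]
t 1.0 lane [0.5051 0.2981 0.2313] F [ 1.2  0.5 -0.2] w 0.0854 shift [-1.1434 -0.9584  0.0782] turn [-0.      0.      0.7479]invalid input
```

View pics/top0.png

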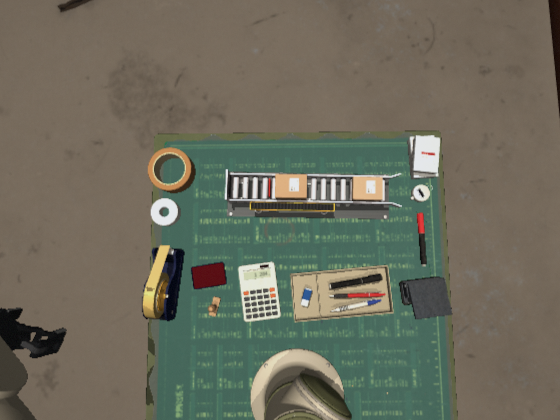

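The top view shows the end plate on the left (about 230,187), the red blade at 270,187, the front box at 291,186, the next box at 369,187 and the yellow bar at 291,207. That agrees with the networks. The move was refused, so I'll try again with every key given.

```bash
python3 -m jog '[{"x":-0.457,"y":-0.383,"z":0,"wx":0,"wy":0,"wz":0.3,"gripper":-0.15},{"x":-0.457,"y":-0.383,"z":0,"wx":0,"wy":0,"wz":0.3,"gripper":-0.15},{"x":-0.457,"y":-0.383,"z":0,"wx":0,"wy":0,"wz":0.3,"gripper":-0.15},{"x":-0.457,"y":-0.383,"z":0,"wx":0,"wy":0,"wz":0.3,"gripper":-0.15},{"x":-0.457,"y":-0.383,"z":0,"wx":0,"wy":0,"wz":0.3,"gripper":-0.15}]'
python3 -c "
from h import *
goal(-.025,.024,.2)"
```

```text
time_s: 1.5
eef_pos: [0.3204, 0.2613, 0.2315]
tcp_rot: [0.0, 0.434, 0.901, 0.0]
force: [1.5, 1.0, -0.8]
gripper_width: 0.0361
grasp_force: 0.0
t 1.5 lane [0.2911 0.1879 0.2315] F [ 1.5  1.  -0.8] w 0.0361 shift [-0.868  -0.1976  0.079 ] turn [4.000e-04 1.000e-04 4.469e-01]
```

```bash
python3 -m jog '[{"x":-0.6,"y":-0.137,"z":0,"wx":0,"wy":0,"wz":0.447,"gripper":-0.15},{"x":-0.6,"y":-0.137,"z":0,"wx":0,"wy":0,"wz":0.447,"gripper":-0.15},{"x":-0.6,"y":-0.137,"z":0,"wx":0,"wy":0,"wz":0.447,"gripper":-0.15},{"x":-0.6,"y":-0.137,"z":0,"wx":0,"wy":0,"wz":0.447,"gripper":-0.15},{"x":-0.6,"y":-0.137,"z":0,"wx":0,"wy":0,"wz":0.447,"gripper":-0.15}]'
python3 -c "
from h import *
goal(-.025,.024,.12)"
```

```text
time_s: 2.0
eef_pos: [0.4275, 0.0395, 0.2316]
tcp_rot: [0.0, 0.719, 0.695, 0.0]
force: [1.5, 0.3, 0.3]
gripper_width: 0.0366
grasp_force: 0.0
t 2.0 lane [0.0726 0.0744 0.2316] F [1.5 0.3 0.3] w 0.0366 shift [-0.2433  0.127   0.279 ] turn [ 0.0005  0.0001 -0.0031]
```

```bash
python3 -m jog '[{"x":-0.12,"y":0.06,"z":0,"wx":0,"wy":0,"wz":-0.003,"gripper":-0.15},{"x":-0.243,"y":0.127,"z":0,"wx":0,"wy":0,"wz":-0.003,"gripper":-0.15},{"x":-0.243,"y":0.127,"z":0.1,"wx":0,"wy":0,"wz":-0.003,"gripper":-0.15},{"x":-0.243,"y":0.127,"z":0.2,"wx":0,"wy":0,"wz":-0.003,"gripper":-0.15},{"x":-0.243,"y":0.127,"z":0.279,"wx":0,"wy":0,"wz":-0.003,"gripper":-0.15}]'
python3 - <<'E'
from h import *
goal(-.025,.024,.09)
for n in("top","side"):
    im,d=camera(n);a=im[150:250,210:370] if n=="top" else im[140:300,190:350]
    cv2.imwrite(f"pics/{n}1.png",cv2.resize(a,None,fx=3.7,fy=3.7,interpolation=cv2.INTER_CUBIC))
E
```

```text
time_s: 2.5
eef_pos: [0.4745, -0.0571, 0.1177]
tcp_rot: [-0.001, 0.715, 0.699, -0.0]
force: [0.4, -0.9, -1.1]
gripper_width: 0.0367
grasp_force: 0.0
t 2.5 lane [-0.0227  0.0247  0.1177] F [ 0.4 -0.9 -1.1] w 0.0367 shift [-0.0059  0.0018  0.0691] turn [-0.0008 -0.0003  0.0032]
```

View pics/side1.png

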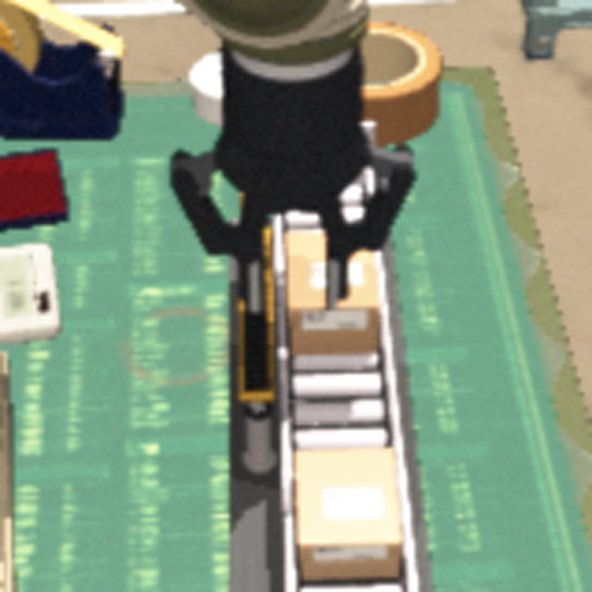

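The side crop shows the left finger (255,300) above the bar and the right finger (337,290) above the lane centre behind the front box. I'll lower the hand.

```bash
python3 -m jog '[{"x":-0.004,"y":0.002,"z":0.05,"wx":0,"wy":0,"wz":0.003,"gripper":-0.15},{"x":-0.004,"y":0.002,"z":0.08,"wx":0,"wy":0,"wz":0.003,"gripper":-0.15},{"x":-0.004,"y":0.002,"z":0.1,"wx":0,"wy":0,"wz":0.003,"gripper":-0.15},{"x":-0.004,"y":0.002,"z":0.11,"wx":0,"wy":0,"wz":0.003,"gripper":-0.15},{"x":-0.004,"y":0.002,"z":0.11,"wx":0,"wy":0,"wz":0.003,"gripper":-0.15}]'
python3 - <<'E'
from h import *
goal(-.025,.024,.06)
im,d=camera("top");P=cloud("top",d)
L=(P-O)@np.stack([X,Y,[0,0,1]],1)
m=(d>0)&(L[...,0]>.05)&(L[...,0]<.135)&(abs(L[...,1]-.048)<.007);print("bar z far",np.median(L[m][:,2]),m.sum())
im,d=camera("side");L=(cloud("side",d)-O)@np.stack([X,Y,[0,0,1]],1)
m=(d>0)&(L[...,0]>-.058)&(L[...,0]<-.04)&(abs(L[...,1]-.048)<.007);print("bar z near (side)",np.median(L[m][:,2]),m.sum())
cv2.imwrite("pics/side2.png",cv2.resize(im[140:300,190:350],None,fx=3.7,fy=3.7,interpolation=cv2.INTER_CUBIC))
E
```

```text
time_s: 3.1
eef_pos: [0.4761, -0.0584, 0.0762]
tcp_rot: [0.0, 0.717, 0.697, 0.0]
force: [-0.6, -0.4, 3.8]
gripper_width: 0.036
grasp_force: 1.6
t 3.1 lane [-0.0239  0.0231  0.0762] F [-0.6 -0.4  3.8] w 0.036 shift [-0.0027 -0.0024  0.0404] turn [0.0003 0.0001 0.001 ]
bar z far 0.07684334694486522 182
bar z near (side) 0.07971607324096902 336
```

```bash
python3 -m jog '[{"x":-0.002,"y":-0.002,"z":0.015,"wx":0,"wy":0,"wz":0,"gripper":-0.15},{"x":-0.002,"y":-0.002,"z":0.03,"wx":0,"wy":0,"wz":0,"gripper":-0.15},{"x":-0.002,"y":-0.002,"z":0.036,"wx":0,"wy":0,"wz":0,"gripper":-0.15},{"x":-0.002,"y":-0.002,"z":0.036,"wx":0,"wy":0,"wz":0,"gripper":-0.15}]'
cat > look.py <<'E'
from h import *
import sys
A=np.stack([X,Y,[0,0,1]],1)
im,d=camera("top");L=(cloud("top",d)-O)@A
m=(d>0)&(L[...,0]>.05)&(L[...,0]<.135)&(abs(L[...,1]-.048)<.007)&(L[...,2]<.09);print("bar z far",np.median(L[m][:,2]),m.sum())
im,d=camera("side");cv2.imwrite(f"pics/{sys.argv[1]}.png",cv2.resize(im[140:300,190:350],None,fx=3.7,fy=3.7,interpolation=cv2.INTER_CUBIC))
L=(cloud("side",d)-O)@A
m=(d>0)&(L[...,0]>-.058)&(L[...,0]<-.04)&(abs(L[...,1]-.048)<.007)&(L[...,2]<.09);print("bar z near",np.median(L[m][:,2]),m.sum())
m=(d>0)&(L[...,0]>-.05)&(L[...,0]<.18)&(abs(L[...,1])<.02)&(abs(L[...,2]-.066)<.012)
print("box rear",np.median(L[m][:,0]) if m.any() else None,m.sum())
E
python3 -c "
from h import *
goal(-.025,.024,.06)";python3 look.py side3
```

```text
time_s: 3.6
eef_pos: [0.4757, -0.0593, 0.0614]
tcp_rot: [0.001, 0.717, 0.697, 0.0]
force: [3.3, 2.1, 5.8]
gripper_width: 0.0358
grasp_force: 2.7
t 3.6 lane [-0.0248  0.0235  0.0614] F [3.3 2.1 5.8] w 0.0358 shift [-0.0005 -0.0014  0.0034] turn [0.001  0.0001 0.0008]
bar z far 0.062060699759664384 162
bar z near 0.031190363066636473 146
box rear 0.00918620907717355 95
```

View pics/side3.png

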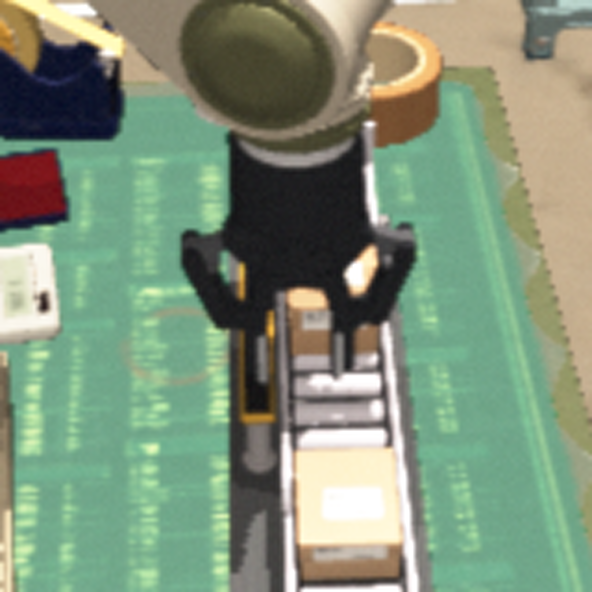

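The crop shows the left finger pressing the bar (262,360), which has gone down 17.5 mm, and the right finger (338,350) between the rails behind the front box. I'll push slowly while pressing.

```bash
python3 -m jog '[{"x":0.015,"y":0,"z":0.003,"wx":0,"wy":0,"wz":0,"gripper":-0.15},{"x":0.03,"y":0,"z":0.003,"wx":0,"wy":0,"wz":0,"gripper":-0.15},{"x":0.045,"y":0,"z":0.003,"wx":0,"wy":0,"wz":0,"gripper":-0.15},{"x":0.06,"y":0,"z":0.003,"wx":0,"wy":0,"wz":0,"gripper":-0.15},{"x":0.075,"y":0,"z":0.003,"wx":0,"wy":0,"wz":0,"gripper":-0.15}]'
python3 -c "
from h import *
goal(.104,.024,.0605)";python3 look.py side4
```

```text
time_s: 4.2
eef_pos: [0.4767, -0.0305, 0.0609]
tcp_rot: [0.002, 0.716, 0.698, -0.0]
force: [-0.1, -8.1, 9.8]
gripper_width: 0.0363
grasp_force: 5.1
t 4.2 lane [0.004  0.0233 0.0609] F [-0.1 -8.1  9.8] w 0.0363 shift [ 2.5e-01 -1.2e-03  2.0e-04] turn [0.0014 0.002  0.0015]
bar z far 0.0614118458557531 56
bar z near 0.030094093642314412 148
box rear 0.01886874890430979 108
```

```bash
python3 -m jog '[{"x":0.015,"y":0,"z":0,"wx":0,"wy":0,"wz":0,"gripper":-0.15},{"x":0.03,"y":0,"z":0,"wx":0,"wy":0,"wz":0,"gripper":-0.15},{"x":0.045,"y":0,"z":0,"wx":0,"wy":0,"wz":0,"gripper":-0.15},{"x":0.06,"y":0,"z":0,"wx":0,"wy":0,"wz":0,"gripper":-0.15},{"x":0.075,"y":0,"z":0,"wx":0,"wy":0,"wz":0,"gripper":-0.15}]'
python3 -c "
from h import *
goal(.104,.024,.0605)";python3 look.py side5
```

```text
time_s: 4.8
eef_pos: [0.4775, -0.0004, 0.0609]
tcp_rot: [0.002, 0.716, 0.698, -0.0]
force: [0.2, -6.9, 9.4]
gripper_width: 0.0361
grasp_force: 5.0
t 4.8 lane [0.0341 0.0233 0.0609] F [ 0.2 -6.9  9.4] w 0.0361 shift [ 0.1748 -0.0014  0.0005] turn [0.0014 0.0018 0.0014]
bar z far nan 0
bar z near 0.029229911847658496 142
box rear 0.04903929099768787 99
  return _methods._mean(a, axis=axis, dtype=dtype,
  ret = ret.dtype.type(ret / rcount)
```

View pics/side5.png

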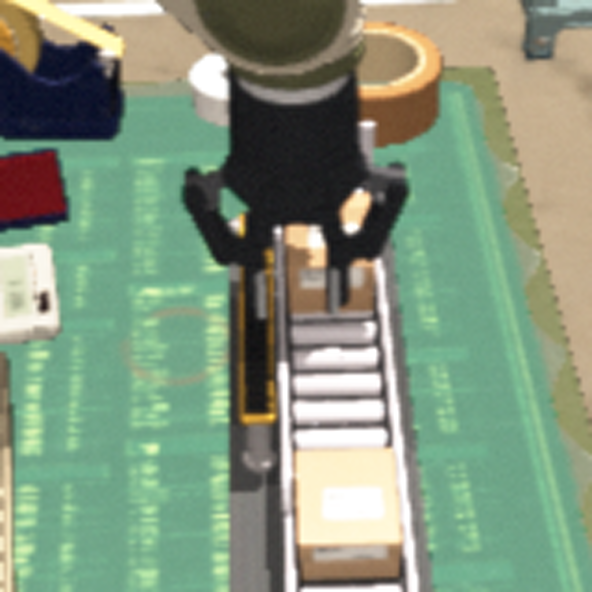

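The finger at 338,285 is against the box's rear face, the box moves with it, and the bar stays down. I'll keep going.

```bash
python3 -m jog '[{"x":0.015,"y":0,"z":0,"wx":0,"wy":0,"wz":0,"gripper":-0.15},{"x":0.03,"y":0,"z":0,"wx":0,"wy":0,"wz":0,"gripper":-0.15},{"x":0.045,"y":0,"z":0,"wx":0,"wy":0,"wz":0,"gripper":-0.15},{"x":0.06,"y":0,"z":0,"wx":0,"wy":0,"wz":0,"gripper":-0.15},{"x":0.075,"y":0,"z":0,"wx":0,"wy":0,"wz":0,"gripper":-0.15}]'
python3 -m jog '[{"x":0.015,"y":0,"z":0,"wx":0,"wy":0,"wz":0,"gripper":-0.15},{"x":0.03,"y":0,"z":0,"wx":0,"wy":0,"wz":0,"gripper":-0.15},{"x":0.045,"y":0,"z":0,"wx":0,"wy":0,"wz":0,"gripper":-0.15},{"x":0.06,"y":0,"z":0,"wx":0,"wy":0,"wz":0,"gripper":-0.15},{"x":0.07,"y":0,"z":0,"wx":0,"wy":0,"wz":0,"gripper":-0.15}]'
python3 -c "
from h import *
goal(.104,.024,.0605)";python3 look.py side6 2>/dev/null
```

```text
time_s: 5.4
eef_pos: [0.4783, 0.0296, 0.0609]
tcp_rot: [0.002, 0.716, 0.698, -0.0]
force: [0.7, -7.8, 10.0]
gripper_width: 0.0362
grasp_force: 5.0
time_s: 5.9
eef_pos: [0.479, 0.0578, 0.0608]
tcp_rot: [0.002, 0.716, 0.698, -0.0]
force: [0.3, -6.6, 9.9]
gripper_width: 0.036
grasp_force: 5.1
t 5.9 lane [0.0923 0.0235 0.0608] F [ 0.3 -6.6  9.9] w 0.036 shift [ 0.0292 -0.0012  0.0007] turn [0.0012 0.0016 0.0016]
bar z far nan 0
bar z near 0.029605174994364714 154
box rear 0.1062337819642574 99
```

```bash
python3 -m jog '[{"x":0.01,"y":0,"z":0,"wx":0,"wy":0,"wz":0,"gripper":-0.15},{"x":0.018,"y":0,"z":0,"wx":0,"wy":0,"wz":0,"gripper":-0.15},{"x":0.024,"y":0,"z":0,"wx":0,"wy":0,"wz":0,"gripper":-0.15},{"x":0.028,"y":0,"z":0,"wx":0,"wy":0,"wz":0,"gripper":-0.15},{"x":0.028,"y":0,"z":0,"wx":0,"wy":0,"wz":0,"gripper":-0.15}]'
python3 -c "
from h import *
goal(.104,.024,.0605)";python3 look.py side7 2>/dev/null
```

```text
time_s: 6.5
eef_pos: [0.4793, 0.069, 0.0608]
tcp_rot: [0.001, 0.716, 0.698, -0.0]
force: [-0.0, -5.1, 10.0]
gripper_width: 0.0362
grasp_force: 5.0
t 6.5 lane [0.1035 0.0236 0.0608] F [-0.  -5.1 10. ] w 0.0362 shift [ 0.0013 -0.0011  0.0007] turn [0.0011 0.0014 0.0016]
bar z far 0.030544512337384033 2
bar z near 0.02974959516429021 151
box rear 0.11654976295050529 97
```

View pics/side7.png

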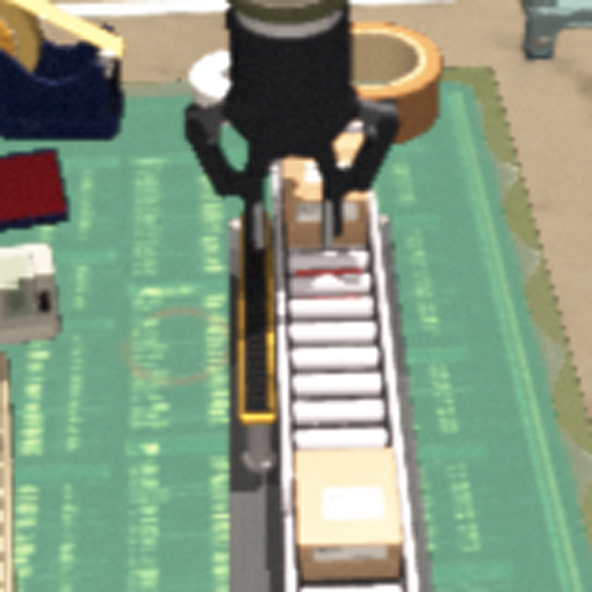

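The box is past the sunken red blade (330,270), but the force shows no contact with the end plate yet, so I'll push a little further.

```bash
python3 -m jog '[{"x":0.003,"y":0,"z":0,"wx":0,"wy":0,"wz":0,"gripper":-0.15},{"x":0.006,"y":0,"z":0,"wx":0,"wy":0,"wz":0,"gripper":-0.15},{"x":0.006,"y":0,"z":0,"wx":0,"wy":0,"wz":0,"gripper":-0.15}]'
python3 -m jog '[{"x":0.003,"y":0,"z":0,"wx":0,"wy":0,"wz":0,"gripper":-0.15},{"x":0.005,"y":0,"z":0,"wx":0,"wy":0,"wz":0,"gripper":-0.15},{"x":0.005,"y":0,"z":0,"wx":0,"wy":0,"wz":0,"gripper":-0.15}]'
```

```text
time_s: 6.9
eef_pos: [0.4793, 0.0698, 0.0608]
tcp_rot: [0.002, 0.716, 0.698, -0.001]
force: [-1.4, -16.9, 10.8]
gripper_width: 0.0364
grasp_force: 10.8
time_s: 7.2
eef_pos: [0.4794, 0.07, 0.0608]
tcp_rot: [0.003, 0.717, 0.698, -0.002]
force: [-3.2, -31.5, 11.8]
gripper_width: 0.0365
grasp_force: 17.2
```

The force rose to 31 N, so the box is home. I'll back off 12 mm with the bar still down, then lift.

```bash
python3 -m jog '[{"x":-0.008,"y":0,"z":0,"wx":0,"wy":0,"wz":0,"gripper":-0.15},{"x":-0.02,"y":0,"z":0,"wx":0,"wy":0,"wz":0,"gripper":-0.15},{"x":-0.035,"y":0,"z":0,"wx":0,"wy":0,"wz":0,"gripper":-0.15},{"x":-0.035,"y":0,"z":0,"wx":0,"wy":0,"wz":0,"gripper":-0.15}]'
python3 look.py side8 2>/dev/null
python3 -m jog '[{"x":0,"y":0,"z":-0.03,"wx":0,"wy":0,"wz":0,"gripper":-0.15},{"x":0,"y":0,"z":-0.07,"wx":0,"wy":0,"wz":0,"gripper":-0.15},{"x":0,"y":0,"z":-0.15,"wx":0,"wy":0,"wz":0,"gripper":-0.15},{"x":0,"y":0,"z":-0.25,"wx":0,"wy":0,"wz":0,"gripper":-0.15},{"x":0,"y":0,"z":-0.35,"wx":0,"wy":0,"wz":0,"gripper":-0.15}]'
python3 -m jog '[{"x":-0.1,"y":-0.1,"z":-0.05,"wx":0,"wy":0,"wz":0,"gripper":-0.15},{"x":-0.2,"y":-0.2,"z":-0.05,"wx":0,"wy":0,"wz":0,"gripper":-0.15},{"x":-0.3,"y":-0.2,"z":-0.05,"wx":0,"wy":0,"wz":0,"gripper":-0.15},{"x":-0.3,"y":-0.2,"z":-0.05,"wx":0,"wy":0,"wz":0,"gripper":-0.15}]'
python3 - <<'E'
from h import *
A=np.stack([X,Y,[0,0,1]],1)
im,d=camera("top");L=(cloud("top",d)-O)@A
cv2.imwrite("pics/top9.png",cv2.resize(im[150:250,210:410],None,fx=3.9,fy=3.9,interpolation=cv2.INTER_CUBIC))
for n,t in(("bar",(abs(L[...,0]-.04)<.09)&(abs(L[...,1]-.048)<.007)),("blade",(abs(L[...,0]-.096)<.0015)&(abs(L[...,1])<.018))):print(n,np.median(L[t&(d>0)][:,2]),t.sum())
for t in("front_box","next_box"):
    for o in cut_out("top",t)[:2]:
        q=L[o["region"]&(d>0)];z=np.percentile(q[:,2],95);q=q[abs(q[:,2]-z)<.006];print(t,o["conf"],cv2.minAreaRect((q[:,:2]*1000).astype(np.float32)),q.mean(0))
E
```

```text
time_s: 7.6
eef_pos: [0.4788, 0.0604, 0.0608]
tcp_rot: [0.0, 0.717, 0.697, 0.001]
force: [0.5, 3.1, 11.3]
gripper_width: 0.0367
grasp_force: 5.5
bar z far nan 0
bar z near 0.030725831440174822 151
box rear 0.11755919790370518 95
time_s: 8.2
eef_pos: [0.4775, 0.0602, 0.2014]
tcp_rot: [-0.001, 0.717, 0.697, -0.001]
force: [-0.3, -0.2, -0.1]
gripper_width: 0.0361
grasp_force: 0.0
time_s: 8.6
eef_pos: [0.3934, -0.0613, 0.2205]
tcp_rot: [0.0, 0.719, 0.695, -0.001]
force: [0.7, 0.7, 0.7]
gripper_width: 0.0362
grasp_force: 0.0
bar 0.0800872866472373 391
blade 0.05962148155073871 20
front_box 0.65 ((153.05650329589844, 1.2073554992675781), (74.04548645019531, 55.317710876464844), 1.0115993022918701) [0.15222618 0.00074863 0.08581815]
next_box 0.66 ((90.92919921875, 47.837520599365234), (91.59947967529297, 19.255151748657227), 0.3299943208694458) [0.09122428 0.04847313 0.07974296]
next_box 0.58 ((-137.75051879882812, -10.221151351928711), (34.552696228027344, 70.96434020996094), 85.13224792480469) [-0.1445679  -0.01294223  0.07559354]
```

View pics/top9.png

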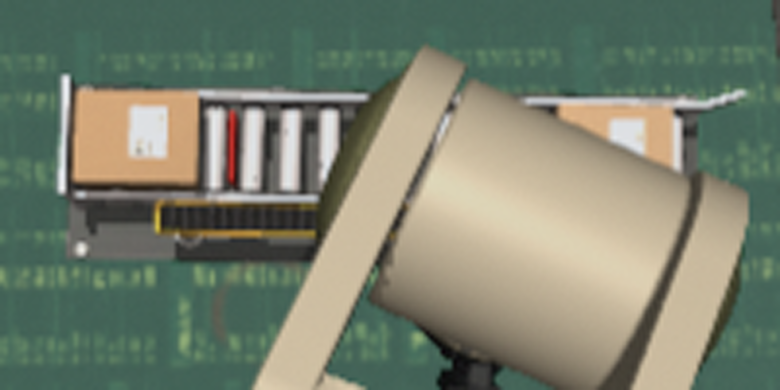

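The front box is home against the end plate (135,135), the blade is up behind it (233,145), and the next box is still in place and only partly hidden by the arm. I'll hand the job in.

```bash
python3 -m jog '[{"x":0,"y":0,"z":0,"wx":0,"wy":0,"wz":0,"gripper":-0.15},{"x":0,"y":0,"z":0,"wx":0,"wy":0,"wz":0,"gripper":-0.15}]'; python3 -c "
from h import *
print(manip.close_job())"
```

```text
time_s: 8.95
eef_pos: [0.3952, -0.0563, 0.2199]
tcp_rot: [-0.0, 0.716, 0.698, -0.0]
force: [0.0, 0.0, 0.2]
gripper_width: 0.0359
grasp_force: 0.0
the job is handed in; nothing more can be done
None
```

I handed the job in at about 9 s, and no verdict came back: the front box measured home at lane x ≈ 0.152–0.153 m with the blade up behind it, the next box looked unmoved though the arm partly hid it, and the hand was clear.

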